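# Clear and zero the packing scale for a batch of pastry bars

### The job

A pastry cutter has been left on the pan of the packing scale. First switch the scale on with the round key, then take the cutter off and hang it by its eye on the peg of the stand and let go of it, then zero the scale with the square key, and last start the batch with the long bar key. Press the keys fully down one at a time and in this order, let each spring back, and leave the cross-shaped key and the tray, carton and jar alone.

Things in the scene. Friction and masses are not known exactly. Their poses are not given: they have to be found in the camera images.
- scale: bench scale, fixed: grey foot under a flat steel pan 180 x 180 mm whose top is 60 mm above the table. Origin: centre of its underside on the table, z up.
- cutter: loose steel pastry cutter, about 0.2 kg, upright on the pan. Hollow foot frame 60 (x) x 120 (y) mm, 28 mm high; above it an upright plate 12 mm thick (x), 120 mm wide (y), 25 to 115 mm above the underside, pierced along x by a round eye 36 mm across. The plain shoulders beside the eye (22 to 60 mm from the middle) can be gripped from above. Origin: centre of underside.
- cutter_eye (a point): centre of the cutter's eye, mid-width, 85 mm above the cutter's underside, 30 mm below the plate's top; axes are the cutter's (eye axis along x). The cutter is balanced: hung by its eye it stays upright.
- stand: fixed stand: steel base plate 150 x 120 x 12 mm (x from -65 to +85 mm), round post 18 mm thick, 188 mm high, at x = +58 mm, and one level round peg 12 mm thick, axis 170 mm above the table, pointing along the stand's -x from the post to an end ball 18 mm across centred at x = -50 mm. Origin: on the table under mid-peg, z up.
- peg_mid (a point): point on the peg's axis at mid-length (the post's face lies 49 mm along +x, the free end 59 mm along -x); axes are the stand's. The cutter's eye hangs about 12 mm below the peg's axis.
- peg_tip (a point): free end of the peg (outer face of the ball), 59 mm from peg_mid.
- console: fixed key console of the scale: grey box, x from -85 to +115 mm, 170 mm wide in y, 40 mm high, with a display ridge 34 mm higher along its +x edge (from x = +88 mm). On top four black tiles (70 x 70 x 24 mm) in a 2 x 2 square, centres at x, y = +-37 mm; which key is on which tile changes. Origin: under the centre of the tile square, on the table.
- bake_tray: steel baking tray with brown pastry bars, 150 x 250 x 26 mm, a bystander. Origin: centre of its underside.
- carton: white paper carton with four compartments, 130 x 180 x 55 mm, a bystander. Origin: centre of its underside.
- jar: jar with a steel cap, 72 mm across, 110 mm high, a bystander. Origin: centre of its underside.
- key_round_top (a point): centre of the top face of the white round disc key, 50 mm across (switches the scale on); its top stands 12 mm above its black tile, 76 mm above the table. Its z is up, x and y are the console's.
- key_round (a joint): how far the round key is pressed, 0 (up) to 0.008 m (fully down). Springs back when let go; moves off at about 2 N, fully down at about 6 N.
- pin_round (a joint): steel tell-tale pin, 8 mm thick, on the round key's tile 41 mm from the key's centre (at x +29, y -29 mm): 0 = standing 10 mm out of the tile; the key takes it down with it and it stays down, at most 0.008 m, when the key springs back. It cannot be raised again; pressing the key again changes nothing.
- key_square_top (a point): centre of the top face of the white square key, 46 x 46 mm (zeroes the scale); its top stands 12 mm above its black tile, 76 mm above the table. Its z is up, x and y are the console's.
- key_square (a joint): how far the square key is pressed, 0 (up) to 0.008 m (fully down). Springs back when let go; moves off at about 2 N, fully down at about 6 N.
- pin_square (a joint): steel tell-tale pin, 8 mm thick, on the square key's tile 41 mm from the key's centre (at x +29, y -29 mm): 0 = standing 10 mm out of the tile; the key takes it down with it and it stays down, at most 0.008 m, when the key springs back. It cannot be raised again; pressing the key again changes nothing.
- key_bar_top (a point): centre of the top face of the white long bar key, a plain rectangle 26 x 62 mm (starts the batch); its top stands 12 mm above its black tile, 76 mm above the table. Its z is up, x and y are the console's.
- key_bar (a joint): how far the bar key is pressed, 0 (up) to 0.008 m (fully down). Springs back when let go; moves off at about 2 N, fully down at about 6 N.
- pin_bar (a joint): steel tell-tale pin, 8 mm thick, on the bar key's tile 41 mm from the key's centre (at x +29, y -29 mm): 0 = standing 10 mm out of the tile; the key takes it down with it and it stays down, at most 0.008 m, when the key springs back. It cannot be raised again; pressing the key again changes nothing.
- key_cross_top (a point): centre of the top face of the white cross-shaped (plus) key with two arms 58 x 20 mm (not used here); its top stands 12 mm above its black tile, 76 mm above the table. Its z is up, x and y are the console's.
- key_cross (a joint): how far the cross key is pressed, 0 (up) to 0.008 m (fully down). Springs back when let go; moves off at about 2 N, fully down at about 6 N.
- pin_cross (a joint): steel tell-tale pin, 8 mm thick, on the cross key's tile 41 mm from the key's centre (at x +29, y -29 mm): 0 = standing 10 mm out of the tile; the key takes it down with it and it stays down, at most 0.008 m, when the key springs back. It cannot be raised again; pressing the key again changes nothing.
There are look-alikes about, which are no part of the job. What is shaped like the cutter but blue or orange is not meant. What is shaped like the stand but orange is not meant.

How it is judged:
By the outcome, as a careful person would: the job done as asked, in the order asked, and still so for the second after the job is handed in, with the robot touching nothing.
It also fails if it takes over 72 s, if anything falls off the work surface, if the arm or the gripper's body presses on something with over 40 N, if the wrist force passes 120 N, or if a joint passes its speed limit or range.

### The arm

A 7-joint arm with a two-finger parallel gripper is mounted at the origin on the work surface. World frame = base frame: x ahead of the robot, y to its left, z up, the work surface at z = 0. Lengths are in mm, angles in rad, forces in N, time in s.
With the tool pointing down it reaches from about 400 to 900 mm from the base axis. Payload 5.5 kg.
Tool frame: the origin (TCP) lies at the centre of the arm's flange, where the gripper is bolted on; the fingertips stand 173 mm ahead of it and the grasp point (between the pads) lies 155 mm ahead of it; z points along the fingers, y is the line along which they close (so a half turn about z gives the same grasp; the last joint's range is limited). The gripper opens to 85 mm and grips with 20 to 120 N. Pads are 22 mm wide; open, the fingers measure 114 mm over their backs; the gripper's body (76 mm by 85 mm) begins 54 mm behind the grasp point. The pads swing forward as they close: fully open they stand 13 mm farther back than shut.
Start: joints at [-1.009, 0.501, -0.427, 1.55, 0.221, 1.138, -0.21], TCP at [191.31, 621.206, 404.71] pointing down, gripper open.
Joint ranges: [-2.88, 2.88], [-0.31, 2.03], [-1.54, 1.56], [0.2, 2.42], [-1.41, 4.55], [0.19, 2.02], [-2.57, 2.57]. Speed limits (rad/s): [2.57, 2.57, 3.14, 3.14, 3.14, 3.14, 3.14].

### API

Orientations are given as [roll, pitch, yaw] about the fixed x, y, z axes, in that order (R = Rz(yaw) Ry(pitch) Rx(roll)).
In Python, from rig import bot, eyes, order gives the robot as it stands.
- The arm moves only by the tool apply_moves, never from a script. Its argument "deltas" is a list of rows, each a list of 6 numbers: the shift along the tool's x, y, z in units of 50 mm (1.0 is 50 mm), then the turn, a rotation vector about the tool's x, y, z in units of 0.08 rad (1.0 is 0.08 rad). In form: [[dx, dy, dz, rx, ry, rz], ...]. A call has 1 to 20 rows; each row shifts and turns the commanded pose from where the row before left it, along the tool's axes as they then stand; what a row does not reach is not made up. A row lasts 1/10 s, in which the tool goes at most 50 mm and 8.59 degrees, less where a joint would pass 70% of its speed; a pose out of reach is approached as far as the arm can. A call with a number of a shift or a turn outside -1 to 1 is refused whole. A call with a gripper value outside its range is refused whole. "gripper" is the closure, from -1 (fully open) to 1 (shut), set as the call begins (left out, the last holds). The fingers move at their own pace and stop on an object; "squeeze" is the grip in N (left out, the last holds). Time passes only in rows, so rows that do not move let the fingers close. It gives the time, the measured TCP pose, the force, the opening and the grip force at its end, in the units of the state.
- bot.observe(): the state, without advancing time (a new reading comes with each control period).
- eyes.read_camera(name): name is "side" or "top"; returns a dict with "image" (480x640x3 uint8, red, green, blue), "vfov" (degrees; the focal length in pixels is half the picture's height over the tangent of half this angle, whatever the lens; pixels are square), "cx", "cy" (the principal point, pixels), "R" (3x3) and "t" (3): a world point X has camera coordinates R X + t. Camera axes: x right, y down, z forward; pixel columns grow to the right and rows downward; lengths in mm; the calibration is good to about 2 mm. A picture is of the moment at which its call begins. There is no depth.
- order.sign_off(): hands the job in; it is judged then, once.
The state is a dict: "t": time; "joint_pos": joint angles; "joint_vel": joint speeds; "joint_efforts": joint torques, N m; "tool_pos": TCP position; "tool_rot": TCP orientation; "wrist_force": force on the tool from outside, world axes, zero at the start; "wrist_torque": the same for the moment, N m; "grip_width": finger opening in mm; "grasp_force": force on a finger pad.
Only numpy, scipy, OpenCV 4.12 (cv2) and the standard library are available. Lean on these libraries where they do the work, as an engineer would, in place of code of your own. Each camera call takes 0.05 s, during which the arm holds its last target. There are 200 camera calls.

## Working session

There is one attempt and no reset: what is moved stays moved. The work goes in short steps, Python scripts to look and compute and a tool call to move; the robot and the scene stay as the last step left them, time stands still between calls to the robot, and variables do not carry over. Pictures are saved under pics/ and viewed, at most 10 in all, crops included, and the job is handed in when it is done.

Besides the shell and the picture viewer there is one more tool, called after "Emit:" as name([rows], argument=value, ...), one row to a line, values as JSON. apply_moves: Moves the arm, as the interface text tells. Its arguments: {"type":"object","properties":{"deltas":{"type":"array","items":{"type":"array","items":{"type":"number"}}},"gripper":{"type":"number"},"squeeze":{"type":"number"}},"required":["deltas"]}

```bash
mkdir -p pics; ls
python3 - <<'E'
from rig import bot,eyes,order
import cv2,json,numpy as np
for n in("side","top"):
    c=eyes.read_camera(n); cv2.imwrite(f"pics/{n}0.png",c["image"][:,:,::-1])
    print(n,{k:np.round(v,4).tolist() for k,v in c.items() if k!="image"})
    np.savez(f"{n}0.npz",**c)
print(bot.observe())
E
```

```text
pics
side {'vfov': 52.6198, 'cx': 317.0397, 'cy': 241.6545, 'R': [[0.9447, -0.3279, -0.0085], [-0.2197, -0.6132, -0.7588], [0.2436, 0.7187, -0.6513]], 't': [-487.2595, 193.6291, 1187.0336]}
top {'vfov': 51.4471, 'cx': 333.0457, 'cy': 234.244, 'R': [[-0.0105, -0.9998, -0.0154], [-0.9807, 0.0133, -0.1953], [0.1954, 0.0131, -0.9806]], 't': [-33.5709, 525.251, 1148.6603]}
{'t': 0.1, 'joint_pos': array([-1.00880222,  0.50180122, -0.42675691,  1.55133451,  0.22084231,
        1.13828253, -0.21030702]), 'joint_vel': array([-0.00110588, -0.00411238, -0.00058954, -0.00020137,  0.00022406,
        0.0005641 ,  0.00194167]), 'joint_efforts': array([-1.22683149e-02, -5.70807588e+01, -5.83869562e+00, -2.81751573e+01,
        1.06187022e-02,  5.38092907e-03,  2.41933424e-05]), 'tool_pos': array([191.32928021, 620.88017582, 403.73332404]), 'tool_rot': array([-3.13982375e+00, -1.72665244e-05,  2.84281105e+00]), 'wrist_force': array([-0.12533665,  0.29669008,  0.71634575]), 'wrist_torque': array([-0.0212164 , -0.0302703 , -0.01104072]), 'grasp_force': 0.0, 'grip_width': 85.10393470241725}
```

View pics/side0.png

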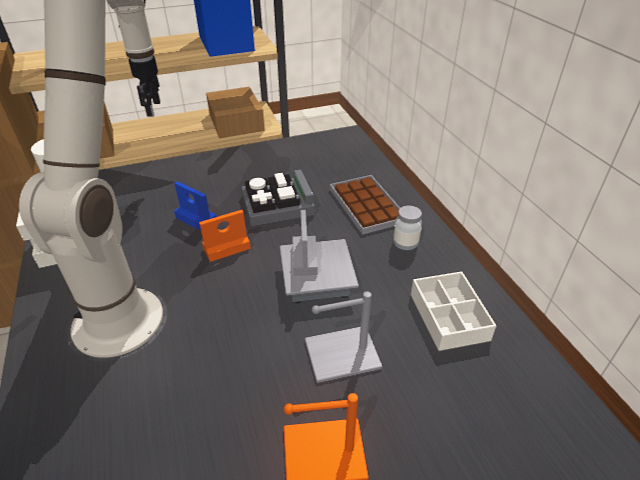

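View pics/top0.png

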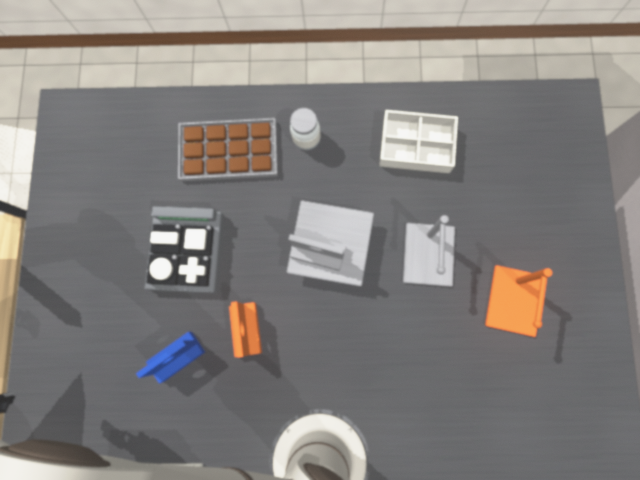

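Top view: console at (180,250), with round (160,268), cross (192,270), square (195,239) and bar (164,238). The grey cutter is on the pan at (320,248) and the grey stand at (430,255).
- **Cutter candidates (top view):** grey (320,248), blue (172,357) and orange (245,328). Grey steel on the pan is the one meant.
- **Stand candidates (top view):** grey (430,255) and orange (515,300). Grey is the one meant.

An enlarged crop will confirm this and let me measure.

Run:
```python
import cv2,numpy as np
s=np.load("side0.npz")["image"][:,:,::-1];t=np.load("top0.npz")["image"][:,:,::-1]
def crop(im,x,y,w,h,k):
    return cv2.resize(im[y:y+h,x:x+w],None,fx=k,fy=k,interpolation=cv2.INTER_CUBIC)
# 800x600: cells 400x300
m=np.vstack([np.hstack([crop(t,280,190,100,100*3//4,4),crop(t,390,205,80,60,5)[:, :][:300]]),
 np.hstack([crop(s,270,205,100,75,4),crop(s,290,285,100,75,4)])])
m2=np.vstack([m[:300],m[300:]])
cv2.imwrite("pics/c1.png",m2)
m=np.hstack([crop(t,140,200,80,100,5)[:500],crop(s,235,165,80,60,5).copy() if 0 else cv2.copyMakeBorder(crop(s,235,165,80,60,5),0,200,0,0,0)])
cv2.imwrite("pics/c2.png",m); print(m2.shape,m.shape)
```

```text
(600, 800, 3) (500, 800, 3)
```

View pics/c1.png

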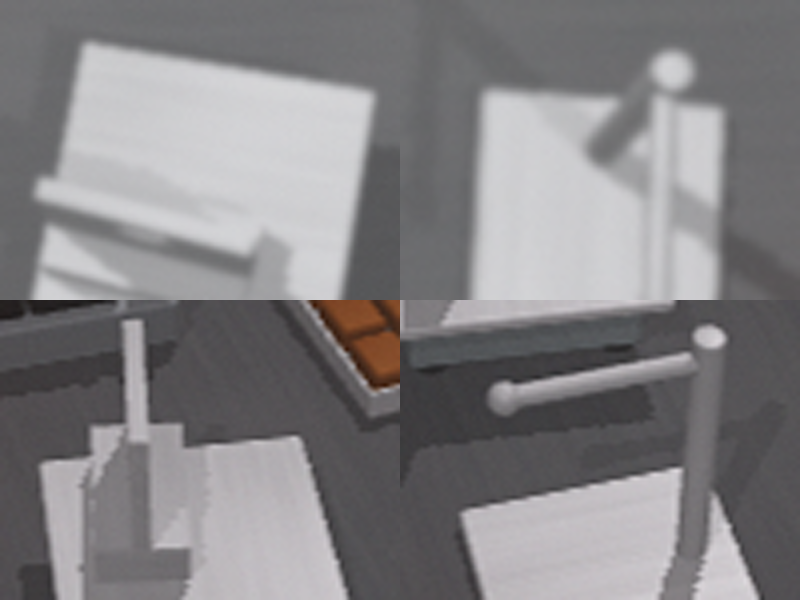

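View pics/c2.png

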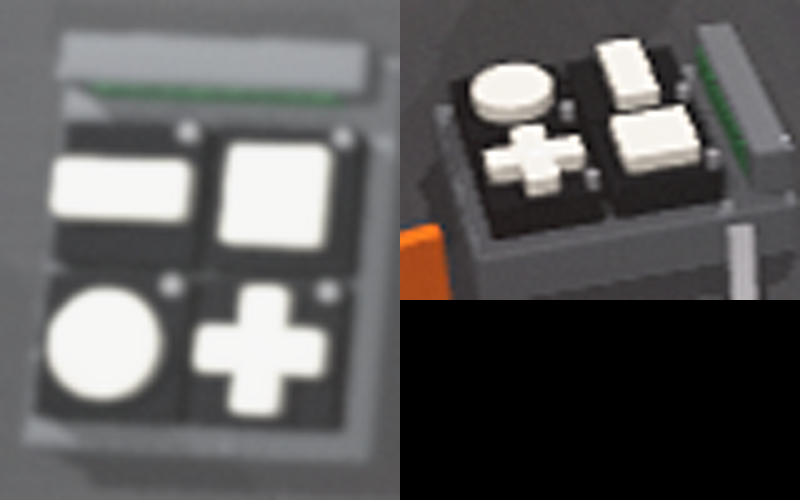

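The enlarged crops confirm the grey steel cutter on the pan and the grey stand, whose post is the far end and whose ball is the end near the robot. On the console, bar is top-left, square top-right, round bottom-left and cross bottom-right. Next I'll fit poses from both views.

```bash
cat > h.py <<'E'
import numpy as np,cv2
from scipy.optimize import least_squares
def proj(c,X):
    q=np.atleast_2d(X)@c["R"].T+c["t"]; f=240/np.tan(np.radians(float(c["vfov"]))/2)
    return f*q[:,:2]/q[:,2:]+[float(c["cx"]),float(c["cy"])]
def tri(cs,uv,x0=(500,0,80)):
    return least_squares(lambda X:np.concatenate([proj(c,X)[0]-p for c,p in zip(cs,uv)]),x0)
def world(p,L):  # p=x,y,yaw,z
    a=p[2];R=np.array([[np.cos(a),-np.sin(a),0],[np.sin(a),np.cos(a),0],[0,0,1]])
    return np.atleast_2d(L)@R.T+[p[0],p[1],p[3]]
def fit(obs,p0):  # obs: list (cam,local,uv)
    f=lambda p:np.concatenate([(proj(c,world(p,l))-u).ravel() for c,l,u in obs])
    r=least_squares(f,p0,x_scale=[10,10,.1,10]);return r.x,r.fun.reshape(-1,2)
E
python3 - <<'E'
from h import *
S=dict(np.load("side0.npz"));T=dict(np.load("top0.npz"))
np.set_printoptions(precision=2,suppress=True)
def keys(c,roi):
    x,y,w,h=roi;g=c["image"][y:y+h,x:x+w].min(2)
    n,l,st,ce=cv2.connectedComponentsWithStats((g>190).astype(np.uint8))
    return [(ce[i]+[x,y],st[i,4]) for i in range(1,n) if st[i,4]>25]
kt=keys(T,(140,218,72,75));ks=keys(S,(240,168,58,45))
for k in kt:print("top",k)
for k in ks:print("side",k)
def p(ox,oy,k,L): return [((np.array(q)+.5)/k-.5+[ox,oy]) for q in L]
ct=p(280,190,4,[(45,178),(36,198),(252,258)])
cs=p(270,205,4,[(122,20),(142,20),(128,142),(149,140),(133,249),(152,249)])
lt=[(6,60,115),(-6,60,115),(-6,-60,115)]
ls=[(-6,60,115),(6,60,115),(-6,-60,115),(6,-60,115),(-6,-60,28),(6,-60,28)]
print("cutter",*fit([(T,[l],[u]) for l,u in zip(lt,ct)]+[(S,[l],[u]) for l,u in zip(ls,cs)],[520,30,-.27,60]))
bt=[(406.6,223),(454.8,226.2),(454,287),(404,284)]
bs=[(305.5,338),(361.2,327),(380,371),(318,381)]
def sub(c,q): return cv2.cornerSubPix(cv2.cvtColor(c["image"],cv2.COLOR_RGB2GRAY),np.array(q,np.float32).reshape(-1,1,2),(3,3),(-1,-1),(3,30,.01)).reshape(-1,2)
bt2=sub(T,bt);bs2=sub(S,bs);print(bt2,bs2)
lb=[(85,60,12),(85,-60,12),(-65,-60,12),(-65,60,12)]
lbs=[(-65,60,12),(85,60,12),(85,-60,12),(-65,-60,12)]
obs=[(T,lb,bt2),(S,lbs,bs2),(T,[(58,0,188),(-50,0,170)],[(444.4,218.8),(441,272)]),(S,[(58,0,188),(-50,0,170)],[(367.2,293.9),(315.8,309)])]
print("stand",*fit(obs,[480,-270,0,0]))
print("ball tri",tri([T,S],[(441,272),(315.8,309)]).x,"posttop",tri([T,S],[(444.4,218.8),(367.2,293.9)]).x)
pt=sub(T,[(301.2,200.5),(374,213.2),(363,286),(287.5,276)]);print(pt)
lp=[(90,90,60),(90,-90,60),(-90,-90,60),(-90,90,60)]
print("pan",*fit([(T,lp,pt),(S,[(90,90,60),(90,-90,60)],[(346,240),(357,290)])],[520,30,-.2,0]))
E
```

```text
top (array([194.49, 238.45]), np.int32(388))
top (array([163.63, 237.16]), np.int32(298))
top (array([191.34, 269.49]), np.int32(367))
top (array([160.09, 268.15]), np.int32(363))
side (array([280.14, 178.16]), np.int32(90))
side (array([256.94, 181.86]), np.int32(109))
side (array([285.54, 191.05]), np.int32(130))
side (array([261.39, 195.11]), np.int32(119))
cutter [479.73  -5.89  -0.28  62.26] [[-0.39 -0.33]
 [ 0.3  -0.05]
 [ 0.17 -0.58]
 [-0.05 -0.1 ]
 [-0.32 -0.29]
 [-0.06  0.09]
 [-0.2   0.37]
 [-0.28  0.22]
 [-0.16  0.  ]]
[[406.51 222.67]
 [454.05 226.48]
 [451.68 285.43]
 [403.2  281.63]] [[304.77 337.59]
 [359.69 326.31]
 [380.   371.  ]
 [316.67 381.13]]
stand [ 469.11 -274.5    -0.09   -3.04] [[-0.24  0.36]
 [ 0.38  0.34]
 [ 0.46  1.41]
 [-0.36  1.13]
 [-1.26  0.48]
 [ 5.23 -0.53]
 [ 1.82 -3.84]
 [-1.07  0.4 ]
 [-0.21  0.84]
 [-0.6  -1.3 ]
 [-0.98  1.12]
 [-0.77  1.66]]
ball tri [ 418.47 -270.32  172.1 ] posttop [ 528.48 -280.04  187.62]
[[300.59 200.22]
 [373.11 212.89]
 [360.66 285.34]
 [287.5  276.  ]]
pan [503.92 -33.45  -0.18 -11.85] [[ 0.06  1.12]
 [ 0.17  0.43]
 [ 0.74  0.96]
 [-0.73 -2.56]
 [-1.71  1.52]
 [ 1.36 -1.55]]
```

Run:
```python
from h import *
from rig import bot
S=dict(np.load("side0.npz"));T=dict(np.load("top0.npz"))
np.set_printoptions(precision=3,suppress=True)
K=dict(square=((194.49,238.45),(285.54,191.05),(37,-37)),bar=((163.63,237.16),(280.14,178.16),(37,37)),cross=((191.34,269.49),(261.39,195.11),(-37,-37)),round=((160.09,268.15),(256.94,181.86),(-37,37)))
obs=[]
for n,(a,b,l) in K.items():
    r=tri([T,S],[np.array(a),np.array(b)]);print(n,r.x,r.fun)
    obs+=[(T,[(*l,76)],[a]),(S,[(*l,76)],[b])]
p,e=fit(obs,[500,300,0,0]);print("console",p,abs(e).max(),e)
for n,(a,b,l) in K.items(): print(n,world(p,[(*l,76)]))
bt=[(406.51,222.67),(454.05,226.48),(451.68,285.43),(403.2,281.63)]
lb=[(85,60,12),(85,-60,12),(-65,-60,12),(-65,60,12)]
obs=[(T,lb,bt),(S,[(-65,60,12),(-65,-60,12)],[(304.77,337.59),(316.67,381.13)]),(T,[(58,0,188),(-50,0,170)],[(444.4,218.8),(441,272)]),(S,[(58,0,188),(-50,0,170)],[(367.2,293.9),(315.8,309)])]
p,e=fit(obs,[480,-270,0,0]);print("stand",p,e);print("ball,mid",world(p,[(-50,0,170),(0,0,170)]))
g=world([479.73,-5.89,-.28,60],[(0,41,100),(0,-41,100)]);print("shoulders",g)
```

```text
square [514.739 287.807  75.382] [ 0.021 -0.157 -0.197  0.048]
bar [518.735 361.378  75.52 ] [ 0.016 -0.123 -0.16   0.039]
cross [440.785 291.959  75.408] [ 0.012 -0.106 -0.133  0.029]
round [444.919 365.453  75.799] [ 0.017 -0.153 -0.2    0.043]
console [479.797 326.665  -0.056  -0.494] 0.2094275577611029 [[ 0.073 -0.134]
 [-0.209  0.049]
 [-0.042 -0.157]
 [-0.147  0.013]
 [ 0.065 -0.107]
 [-0.127  0.03 ]
 [-0.037 -0.144]
 [-0.204  0.081]]
square [[514.657 287.642  75.506]]
bar [[518.82  361.525  75.506]]
cross [[440.774 291.805  75.506]]
round [[444.937 365.688  75.506]]
stand [ 470.487 -274.51    -0.093   -0.843] [[-0.221 -0.327]
 [ 0.475 -0.438]
 [ 0.691  0.711]
 [-0.21   0.539]
 [-0.765 -0.217]
 [-0.404 -0.326]
 [-0.085 -0.018]
 [-0.376 -2.062]
 [-0.317  0.18 ]
 [-0.13   0.811]]
ball,mid [[ 420.702 -269.881  169.157]
 [ 470.487 -274.51   169.157]]
shoulders [[491.061  33.513 160.   ]
 [468.399 -45.293 160.   ]]
```

Emit:
apply_moves([
  [-0.4, -0.21, 0.12, 0, 0, 0],
  [-0.4, -0.21, 0.12, 0, 0, 0],
  [-0.4, -0.21, 0.12, 0, 0, 0],
  [-0.4, -0.21, 0.12, 0, 0, 0],
  [-0.4, -0.21, 0.12, 0, 0, 0],
  [-0.4, -0.21, 0.12, 0, 0, 0],
  [-0.4, -0.21, 0.12, 0, 0, 0],
  [-0.4, -0.21, 0.12, 0, 0, 0],
  [-0.4, -0.21, 0.12, 0, 0, 0],
  [-0.4, -0.21, 0.12, 0, 0, 0],
  [-0.4, -0.21, 0.12, 0, 0, 0],
  [-0.4, -0.21, 0.12, 0, 0, 0],
  [-0.4, -0.21, 0.12, 0, 0, 0],
  [-0.4, -0.21, 0.12, 0, 0, 0],
  [-0.4, -0.21, 0.12, 0, 0, 0],
  [-0.4, -0.21, 0.12, 0, 0, 0],
  [0, 0, 0, 0, 0, 0],
  [0, 0, 0, 0, 0, 0],
], gripper=1, squeeze=40)

```text
t: 1.9
tool_pos: [447.7, 366.1, 308.3]
tool_rot: [-3.141, -0.001, 2.841]
wrist_force: [1.0, 0.5, 0.7]
grip_width: -0.0
grasp_force: 0.0
```

Emit:
apply_moves([
  [0.05, 0, 0.2, 0, 0, 0],
  [0, 0, 0.2, 0, 0, 0],
  [0, 0, 0.2, 0, 0, 0],
  [0, 0, 0.2, 0, 0, 0],
  [0, 0, 0.2, 0, 0, 0],
  [0, 0, 0.1, 0, 0, 0],
  [0, 0, 0.1, 0, 0, 0],
  [0, 0, 0.1, 0, 0, 0],
  [0, 0, 0.04, 0, 0, 0],
  [0, 0, 0.04, 0, 0, 0],
  [0, 0, 0, 0, 0, 0],
])

```text
t: 3.0
tool_pos: [445.1, 367.3, 241.4]
tool_rot: [-3.141, 0.0, 2.843]
wrist_force: [-5.2, -4.7, 15.2]
grip_width: 0.1
grasp_force: 7.5
```

Emit:
apply_moves([
  [0, 0, -0.2, 0, 0, 0],
  [0, 0, -0.3, 0, 0, 0],
  [0, 0, -0.3, 0, 0, 0.97],
  [0, 0, -0.3, 0, 0, 0.97],
  [0, 0, -0.3, 0, 0, 0.97],
  [0, 0, -0.3, 0, 0, 0.97],
  [0, 0, -0.3, 0, 0, 0.97],
  [0, 0, -0.3, 0, 0, 0.97],
  [0, 0, -0.3, 0, 0, 0.97],
  [0, 0, -0.3, 0, 0, 0.97],
  [0, 0, -0.3, 0, 0, 0.97],
  [0, 0, 0, 0, 0, 0.97],
  [0, 0, 0, 0, 0, 0.97],
  [0, 0, 0, 0, 0, 0.97],
  [0, 0, 0, 0, 0, 0.97],
  [0, 0, 0, 0, 0, 0.97],
  [0, 0, 0, 0, 0, 0.97],
  [0, 0, 0, 0, 0, 0.97],
], gripper=-1)

```text
t: 4.8
tool_pos: [445.3, 367.3, 400.6]
tool_rot: [3.141, -0.001, 1.598]
wrist_force: [-0.3, 0.1, 0.2]
grip_width: 85.4
grasp_force: 0.0
```

Emit:
apply_moves([
  [0, 0, 0, 0, 0, 0.96],
  [0, 0, 0, 0, 0, 0.96],
  [0, 0, 0, 0, 0, 0.96],
  [0, 0, 0, 0, 0, 0.96],
  [-0.385, 0.17, 0, 0, 0, 0],
  [-0.385, 0.17, 0, 0, 0, 0],
  [-0.385, 0.17, 0, 0, 0, 0],
  [-0.385, 0.17, 0, 0, 0, 0],
  [-0.385, 0.17, 0, 0, 0, 0],
  [-0.385, 0.17, 0, 0, 0, 0],
  [-0.385, 0.17, 0, 0, 0, 0],
  [-0.385, 0.17, 0, 0, 0, 0],
  [-0.385, 0.17, 0, 0, 0, 0],
  [-0.385, 0.17, 0, 0, 0, 0],
  [-0.385, 0.17, 0, 0, 0, 0],
  [-0.385, 0.17, 0, 0, 0, 0],
  [-0.385, 0.17, 0, 0, 0, 0],
  [-0.385, 0.17, 0, 0, 0, 0],
  [-0.385, 0.17, 0, 0, 0, 0],
  [-0.385, 0.17, 0, 0, 0, 0],
])

```text
t: 6.8
tool_pos: [492.2, 33.0, 400.6]
tool_rot: [3.14, -0.001, 1.294]
wrist_force: [0.1, -1.0, 0.2]
grip_width: 85.6
grasp_force: 0.0
```

Emit:
apply_moves([
  [0, 0, 0, 0, 0, 0],
  [0, 0, 0, 0, 0, 0],
])

```text
t: 7.0
tool_pos: [492.0, 33.8, 400.3]
tool_rot: [3.141, -0.001, 1.293]
wrist_force: [-0.4, -0.3, -0.3]
grip_width: 85.3
grasp_force: 0.0
```

Run:
```python
from h import *
from rig import bot,eyes
c=eyes.read_camera("top");s=eyes.read_camera("side")
cv2.imwrite("pics/p3.png",np.hstack([cv2.resize(c["image"][200:300,140:300,::-1],(640,400),interpolation=2)[:, :400],cv2.resize(s["image"][150:300,230:380,::-1],(400,400),interpolation=2)]))
print(bot.observe()["joint_pos"],bot.observe()["tool_rot"],bot.observe()["tool_pos"])
```

```text
[-0.25011138  0.19384487  0.1411578   1.95739585 -0.0333068   0.99196655
 -0.36865586] [ 3.14140341e+00 -9.13850814e-04  1.29549316e+00] [491.88443122  34.89819811 399.99488457]
```

View pics/p3.png

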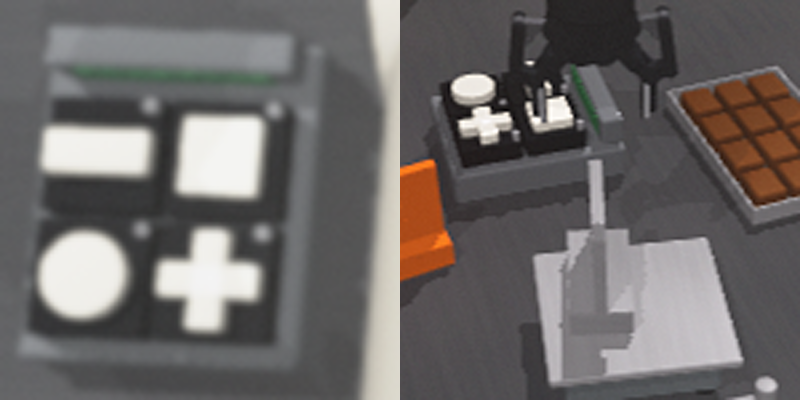

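The picture shows the cutter still upright on the pan at crop (598,250). The round key's pin spot in the side view, crop (502,99), is now dark, so that pin went down. I'll descend and grip.

Emit:
apply_moves([
  [0, 0, 0.2, 0, 0, 0],
  [0, 0, 0.2, 0, 0, 0],
  [0, 0, 0.2, 0, 0, 0],
  [0, 0, 0.2, 0, 0, 0],
  [0, 0, 0.2, 0, 0, 0],
  [0, 0, 0.2, 0, 0, 0],
  [0, 0, 0.2, 0, 0, 0],
  [0, 0, 0.2, 0, 0, 0],
  [0, 0, 0.14, 0, 0, 0],
  [0, 0, 0, 0, 0, 0],
])

```text
t: 8.1
tool_pos: [491.5, 33.7, 311.5]
tool_rot: [-3.14, 0.001, 1.294]
wrist_force: [0.0, -0.3, 0.6]
grip_width: 85.1
grasp_force: 0.0
```

Emit:
apply_moves([
  [0, 0, 0, 0, 0, 0],
  [0, 0, 0, 0, 0, 0],
  [0, 0, 0, 0, 0, 0],
  [0, 0, 0, 0, 0, 0],
  [0, 0, 0, 0, 0, 0],
  [0, 0, 0, 0, 0, 0],
  [0, 0, 0, 0, 0, 0],
  [0, 0, 0, 0, 0, 0],
], gripper=1, squeeze=70)

```text
t: 8.9
tool_pos: [492.0, 33.8, 312.9]
tool_rot: [3.141, -0.0, 1.294]
wrist_force: [-1.5, -0.0, 2.8]
grip_width: 11.4
grasp_force: 69.7
```

Emit:
apply_moves([
  [0, 0, -0.1, 0, 0, 0],
  [0, 0, -0.2, 0, 0, 0],
  [0, 0, -0.3, 0, 0, 0],
  [0, 0, -0.3, 0, 0, 0],
  [0, 0, -0.3, 0, 0, 0],
  [0, 0, -0.3, 0, 0, 0],
  [0, 0, -0.3, 0, 0, 0],
  [0, 0, -0.3, 0, 0, 0],
  [0, 0, -0.3, 0, 0, 0],
  [0, 0, -0.2, 0, 0, 0],
  [0, 0, -0.1, 0, 0, 0],
  [0, 0, 0, 0, 0, -0.58],
  [0, 0, 0, 0, 0, -0.58],
  [0, 0, 0, 0, 0, -0.58],
  [0, 0, 0, 0, 0, -0.58],
  [0, 0, 0, 0, 0, 0],
])

```text
t: 10.5
tool_pos: [491.7, 33.7, 447.3]
tool_rot: [-3.141, 0.0, 1.48]
wrist_force: [0.5, 0.4, -1.4]
grip_width: 11.0
grasp_force: 69.2
```

Emit:
apply_moves([
  [-0.15, -0.05, 0, 0, 0, 0],
  [-0.3, -0.1, 0, 0, 0, 0],
  [-0.3, -0.1, 0, 0, 0, 0],
  [-0.3, -0.1, 0, 0, 0, 0],
  [-0.3, -0.1, 0, 0, 0, 0],
  [-0.3, -0.1, 0, 0, 0, 0],
  [-0.3, -0.1, 0, 0, 0, 0],
  [-0.3, -0.1, 0, 0, 0, 0],
  [-0.3, -0.1, 0, 0, 0, 0],
  [-0.3, -0.1, 0, 0, 0, 0],
  [-0.3, -0.1, 0, 0, 0, 0],
  [-0.3, -0.1, 0, 0, 0, 0],
  [-0.3, -0.1, 0, 0, 0, 0],
  [-0.3, -0.1, 0, 0, 0, 0],
  [-0.3, -0.1, 0, 0, 0, 0],
  [-0.3, -0.1, 0, 0, 0, 0],
  [-0.3, -0.1, 0, 0, 0, 0],
  [-0.3, -0.1, 0, 0, 0, 0],
  [-0.1, -0.05, 0, 0, 0, 0],
  [0, 0, 0, 0, 0, 0],
])

```text
t: 12.5
tool_pos: [376.9, -225.5, 447.8]
tool_rot: [3.141, -0.0, 1.477]
wrist_force: [1.5, 0.1, -0.8]
grip_width: 11.6
grasp_force: 69.2
```

Emit:
apply_moves([
  [0.03, 0, 0.2, 0, 0, 0],
  [0, 0, 0.2, 0, 0, 0],
  [0, 0, 0.2, 0, 0, 0],
  [0, 0, 0.2, 0, 0, 0],
  [0, 0, 0.2, 0, 0, 0],
  [0, 0, 0.2, 0, 0, 0],
  [0, 0, 0.2, 0, 0, 0],
  [0, 0, 0.2, 0, 0, 0],
  [0, 0, 0.2, 0, 0, 0],
  [0, 0, 0.2, 0, 0, 0],
  [0, 0, 0.19, 0, 0, 0],
  [0, 0, 0, 0, 0, 0],
  [0, 0, 0, 0, 0, 0],
])

```text
t: 13.8
tool_pos: [378.1, -223.0, 338.0]
tool_rot: [-3.141, -0.0, 1.48]
wrist_force: [-0.2, -0.2, -1.6]
grip_width: 11.5
grasp_force: 69.1
```

Run:
```python
from h import *
from rig import bot,eyes
T=eyes.read_camera("top");S=eyes.read_camera("side");o=bot.observe()
print(o["tool_pos"],o["tool_rot"])
p=o["tool_pos"]; a=o["tool_rot"][2]
tx=np.array([np.cos(a),np.sin(a),0]);cen=p-41.5*tx-[0,0,253]
def draw(c,b,k):
    x,y,w,h=b;im=cv2.resize(c["image"][y:y+h,x:x+w,::-1],(w*k,h*k),interpolation=2).copy()
    q=[*world([*cen[:2],a-np.pi/2,cen[2]],[(-6,-60,115),(-6,60,115),(6,60,115),(6,-60,115),(6,-60,28),(0,0,85)]),*world([470.5,-274.5,-.093,0],[(-50,0,170),(0,0,170)])]
    for i,u in enumerate(proj(c,q)):
        cv2.circle(im,tuple(np.int32((u+.5-[x,y])*k)),2,(0,0,255) if i<5 else (0,255,0),-1)
    return im
cv2.imwrite("pics/p4.png",np.hstack([draw(T,(390,200,80,110),5),draw(S,(280,280,100,110*5//4//1),4)[:550]]))
```

```text
[ 378.347474   -223.12820594  338.54864895] [3.14080260e+00 2.40788504e-04 1.47953197e+00]Traceback (most recent call last):
  File "<stdin>", line 13, in <module>
    return _nx.concatenate(arrs, 1, dtype=dtype, casting=casting)
           ~~~~~~~~~~~~~~~^^^^^^^^^^^^^^^^^^^^^^^^^^^^^^^^^^^^^^^
ValueError: all the input array dimensions except for the concatenation axis must match exactly, but along dimension 0, the array at index 0 has size 550 and the array at index 1 has size 548
```

```bash
cat > look.py <<'E'
from h import *
from rig import bot,eyes
import sys
T=eyes.read_camera("top");S=eyes.read_camera("side");o=bot.observe()
print(o["tool_pos"],o["tool_rot"])
p=o["tool_pos"]; a=o["tool_rot"][2]
tx=np.array([np.cos(a),np.sin(a),0]);cen=p-41.5*tx-[0,0,253]
def draw(c,b,k):
    x,y,w,h=b;im=cv2.resize(c["image"][y:y+h,x:x+w,::-1],(w*k,h*k),interpolation=2).copy()
    q=[*world([*cen[:2],a-np.pi/2,cen[2]],[(-6,-60,115),(-6,60,115),(6,60,115),(6,-60,115),(6,-60,28),(0,0,85)]),*world([470.5,-274.5,-.093,0],[(-50,0,170),(0,0,170)])]
    for i,u in enumerate(proj(c,q)):
        cv2.circle(im,tuple(np.int32((u+.5-[x,y])*k)),2,(0,0,255) if i<5 else (0,255,0),-1)
    return im
cv2.imwrite(sys.argv[1],np.hstack([draw(T,(390,200,80,110),5),draw(S,(280,280,80,110),5)]))
E
python3 look.py pics/p4.png
```

```text
[ 378.34275717 -223.06755955  338.64092301] [3.14061807e+00 2.05797258e-04 1.47970022e+00]
```

View pics/p4.png

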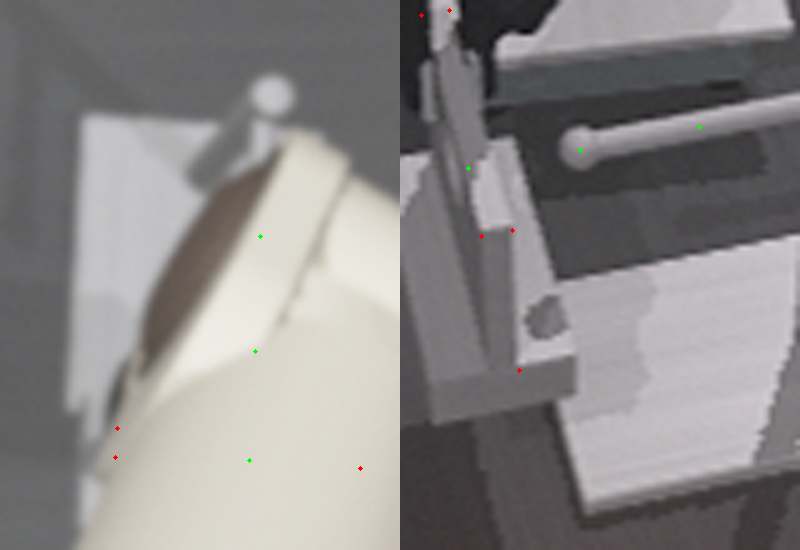

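Side view: the cutter's plate top corners, crop (482,235) and (512,230), match the prediction. The peg ball at (579,147) sits about 1 mm from its predicted spot. The eye lines up to within about 1 mm, so I'll slide on.

Emit:
apply_moves([
  [-0.02, 0.12, 0, 0, 0, 0],
  [0, 0.12, 0, 0, 0, 0],
  [0, 0.12, 0, 0, 0, 0],
  [0, 0.12, 0, 0, 0, 0],
  [0, 0.12, 0, 0, 0, 0],
  [0, 0.12, 0, 0, 0, 0],
  [0, 0.12, 0, 0, 0, 0],
  [0, 0.12, 0, 0, 0, 0],
  [0, 0, 0, 0, 0, 0],
])

```text
t: 14.9
tool_pos: [426.8, -228.3, 338.2]
tool_rot: [3.141, 0.0, 1.48]
wrist_force: [-0.3, -0.1, -2.0]
grip_width: 11.2
grasp_force: 69.2
```

Emit:
apply_moves([
  [0, 0.12, 0, 0, 0, 0],
  [0, 0.12, 0, 0, 0, 0],
  [0, 0.12, 0, 0, 0, 0],
  [0, 0.12, 0, 0, 0, 0],
  [0, 0.12, 0, 0, 0, 0],
  [0, 0.12, 0, 0, 0, 0],
  [0, 0.12, 0, 0, 0, 0],
  [0, 0, 0, 0, 0, 0],
  [0, 0, 0, 0, 0, 0],
])

```text
t: 15.8
tool_pos: [467.6, -232.1, 338.0]
tool_rot: [-3.141, -0.0, 1.48]
wrist_force: [0.0, 0.6, -1.5]
grip_width: 11.0
grasp_force: 69.2
```

Emit:
apply_moves([
  [0, 0, 0.04, 0, 0, 0],
  [0, 0, 0.04, 0, 0, 0],
  [0, 0, 0.04, 0, 0, 0],
  [0, 0, 0.04, 0, 0, 0],
  [0, 0, 0.04, 0, 0, 0],
  [0, 0, 0, 0, 0, 0],
])

```text
t: 16.4
tool_pos: [467.5, -232.0, 327.8]
tool_rot: [-3.141, -0.0, 1.48]
wrist_force: [0.0, -0.2, -2.1]
grip_width: 11.2
grasp_force: 69.2
```

```bash
python3 look.py pics/p5.png
```

```text
[ 467.64118182 -232.14074476  328.12105602] [-3.14144139e+00 -4.17563488e-05  1.47959291e+00]
```

View pics/p5.png

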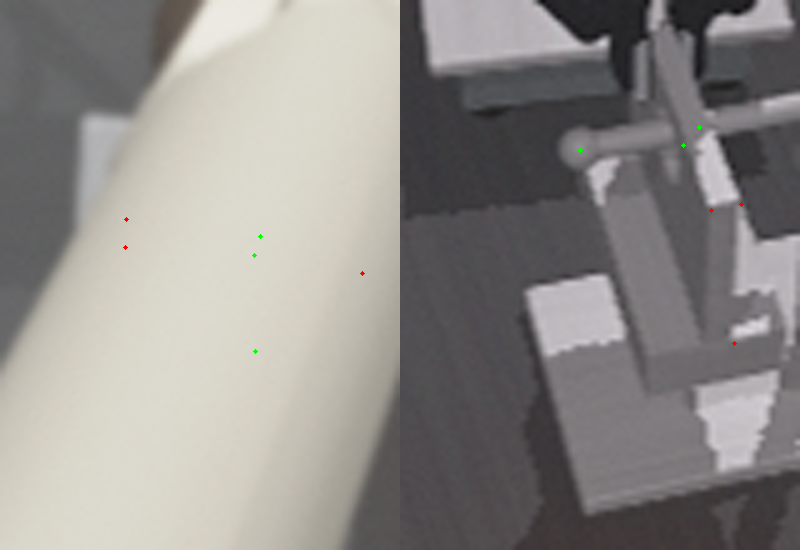

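The peg passes through the eye: the ball at crop (578,147) is in front of the plate and the rod shows behind it. I'll lower it the last few mm to touch.

Emit:
apply_moves([
  [0, 0, 0.02, 0, 0, 0],
  [0, 0, 0.02, 0, 0, 0],
  [0, 0, 0, 0, 0, 0],
])

```text
t: 16.8
tool_pos: [467.6, -232.1, 326.1]
tool_rot: [-3.141, -0.0, 1.48]
wrist_force: [-0.6, -0.5, -1.9]
grip_width: 11.0
grasp_force: 69.2
```

Emit:
apply_moves([
  [0, 0, 0.02, 0, 0, 0],
  [0, 0, 0, 0, 0, 0],
])

```text
t: 17.0
tool_pos: [467.7, -232.2, 325.7]
tool_rot: [3.141, -0.0, 1.48]
wrist_force: [-1.8, 0.5, 2.4]
grip_width: 11.2
grasp_force: 70.2
```

Emit:
apply_moves([
  [0, 0, 0, 0, 0, 0],
  [0, 0, 0, 0, 0, 0],
  [0, 0, 0, 0, 0, 0],
  [0, 0, 0, 0, 0, 0],
], gripper=0.5, squeeze=20)

```text
t: 17.4
tool_pos: [467.7, -232.1, 325.1]
tool_rot: [3.142, 0.0, 1.48]
wrist_force: [0.5, -0.3, -0.2]
grip_width: 21.7
grasp_force: 0.0
```

Emit:
apply_moves([
  [0, 0, 0, 0, 0, 0],
  [0, 0, 0, 0, 0, 0],
  [0, 0, 0, 0, 0, 0],
  [0, 0, 0, 0, 0, 0],
  [0, 0, 0, 0, 0, 0],
], gripper=-0.5)

```text
t: 17.9
tool_pos: [467.7, -232.1, 325.2]
tool_rot: [3.142, -0.0, 1.48]
wrist_force: [-0.8, -1.2, -0.0]
grip_width: 64.0
grasp_force: 0.0
```

Emit:
apply_moves([
  [0, 0, -0.1, 0, 0, 0],
  [0, 0, -0.2, 0, 0, 0],
  [0, 0, -0.2, 0, 0, 0],
  [0, 0, -0.2, 0, 0, 0],
  [0, 0, -0.2, 0, 0, 0],
  [0, 0, -0.3, 0, 0, 0],
  [0, 0, -0.3, 0, 0, 0],
  [0, 0, -0.3, 0, 0, 0],
  [0, 0, -0.2, 0, 0, 0],
  [0, 0, 0, 0, 0, 0],
])

```text
t: 18.9
tool_pos: [468.1, -232.4, 427.1]
tool_rot: [3.138, 0.001, 1.48]
wrist_force: [-0.4, -1.0, 0.2]
grip_width: 64.0
grasp_force: 0.0
```

```bash
python3 look.py pics/p6.png
```

```text
[ 467.56462076 -232.01927909  425.17451186] [ 3.14138542e+00 -1.20045164e-04  1.47978515e+00]
```

View pics/p6.png

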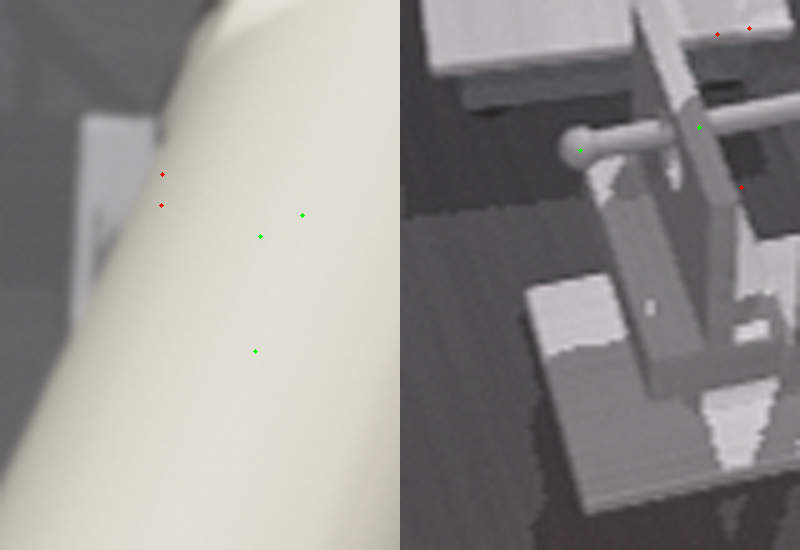

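The cutter hangs free and upright on the peg, with its plate edge at crop (700,150) and nothing gripping it. On to the square key.

Emit:
apply_moves([
  [0.2, 0, 0, 0, 0, 0],
  [0.4, 0, 0, 0, 0, 0],
  [0.4, 0, 0, 0, 0, 0],
  [0.4, 0, 0, 0, 0, 0],
  [0.4, 0, 0, 0, 0, 0],
  [0.4, 0, 0, 0, 0, 0],
  [0.4, 0, 0, 0, 0, 0],
  [0.4, 0, 0, 0, 0, 0],
  [0.4, 0, 0, 0, 0, 0],
  [0.4, 0, 0, 0, 0, 0],
  [0.4, 0, 0, 0, 0, 0],
  [0.4, 0, 0, 0, 0, 0],
  [0.4, 0, 0, 0, 0, 0],
  [0.4, 0, 0, 0, 0, 0],
  [0.4, 0, 0, 0, 0, 0],
  [0.4, 0, 0, 0, 0, 0],
  [0.4, 0, 0, 0, 0, 0],
  [0.4, 0, 0, 0, 0, 0],
  [0.4, 0, 0, 0, 0, 0],
  [0.4, 0, 0, 0, 0, 0],
], gripper=1)

```text
t: 21.0
tool_pos: [502.4, 157.7, 424.2]
tool_rot: [-3.14, 0.001, 1.48]
wrist_force: [-0.1, -1.0, -0.5]
grip_width: 0.1
grasp_force: 0.0
```

Emit:
apply_moves([
  [0.4, 0, 0, 0, 0, 0],
  [0.4, 0, 0, 0, 0, 0],
  [0.4, 0, 0.2, 0, 0, 0],
  [0.4, 0, 0.3, 0, 0, 0],
  [0.4, 0, 0.3, 0, 0, 0],
  [0.4, 0, 0.3, 0, 0, 0],
  [0.24, 0, 0.3, 0, 0, 0],
  [0, 0, 0.3, 0, 0, 0],
  [0, 0, 0.3, 0, 0, 0],
  [0, 0, 0.2, 0, 0, 0],
  [0, 0, 0.1, 0, 0, 0],
  [0, 0, 0, 0, 0, 0],
  [0, 0, 0, 0, 0, 0],
])

```text
t: 22.3
tool_pos: [515.6, 287.3, 310.7]
tool_rot: [3.141, -0.0, 1.479]
wrist_force: [0.3, 0.0, 0.2]
grip_width: 0.7
grasp_force: 0.0
```

Emit:
apply_moves([
  [0, 0, 0.2, 0, 0, 0],
  [0, 0, 0.2, 0, 0, 0],
  [0, 0, 0.2, 0, 0, 0],
  [0, 0, 0.2, 0, 0, 0],
  [0, 0, 0.2, 0, 0, 0],
  [0, 0, 0.1, 0, 0, 0],
  [0, 0, 0.1, 0, 0, 0],
  [0, 0, 0.1, 0, 0, 0],
  [0, 0, 0.05, 0, 0, 0],
  [0, 0, 0.05, 0, 0, 0],
  [0, 0, 0.03, 0, 0, 0],
  [0, 0, 0, 0, 0, 0],
])

```text
t: 23.5
tool_pos: [515.2, 287.7, 241.3]
tool_rot: [-3.142, -0.0, 1.479]
wrist_force: [-7.9, -4.2, 20.7]
grip_width: 0.2
grasp_force: 10.5
```

Fully down at 20 N. I'll lift and move over the bar key.

Emit:
apply_moves([
  [0, 0, -0.2, 0, 0, 0],
  [0, 0, -0.3, 0, 0, 0],
  [0, 0, -0.3, 0, 0, 0],
  [0, 0, -0.3, 0, 0, 0],
  [0, 0, -0.3, 0, 0, 0],
  [0.25, -0.01, 0, 0, 0, 0],
  [0.25, -0.01, 0, 0, 0, 0],
  [0.25, -0.01, 0, 0, 0, 0],
  [0.25, -0.01, 0, 0, 0, 0],
  [0.25, -0.01, 0, 0, 0, 0],
  [0.23, -0.01, 0, 0, 0, 0],
  [0, 0, 0, 0, 0, 0],
  [0, 0, 0, 0, 0, 0],
])

```text
t: 24.8
tool_pos: [518.8, 361.8, 308.3]
tool_rot: [-3.141, 0.001, 1.48]
wrist_force: [-0.7, -0.7, 0.1]
grip_width: 0.0
grasp_force: 0.0
```

Run:
```python
from h import *
from rig import eyes
A=dict(np.load("side0.npz"));B=eyes.read_camera("side")
S=B
# pin spots per key, before/after brightness around up-position
for n,l in dict(square=(37,-37),bar=(37,37),cross=(-37,-37),round=(-37,37)).items():
    q=[world([479.8,326.7,-.056,0],[(l[0]+29,l[1]-29,z)])[0] for z in(74,71,66)]
    u=np.int32(np.round(proj(S,q)))
    print(n,u.tolist(),[(int(A["image"][v,x].max()),int(B["image"][v,x].max())) for x,v in u])
cv2.imwrite("pics/p7.png",np.hstack([cv2.resize(I["image"][165:225,235:315,::-1],(400,300),interpolation=2) for I in(A,B)]))
```

```text
square [[297, 195], [297, 196], [297, 197]] [(180, 36), (129, 60), (112, 183)]
bar [[291, 182], [291, 183], [291, 184]] [(165, 168), (124, 125), (117, 121)]
cross [[273, 199], [273, 200], [273, 202]] [(182, 128), (135, 121), (108, 112)]
round [[268, 186], [268, 187], [268, 188]] [(160, 34), (121, 112), (118, 164)]
```

View pics/p7.png

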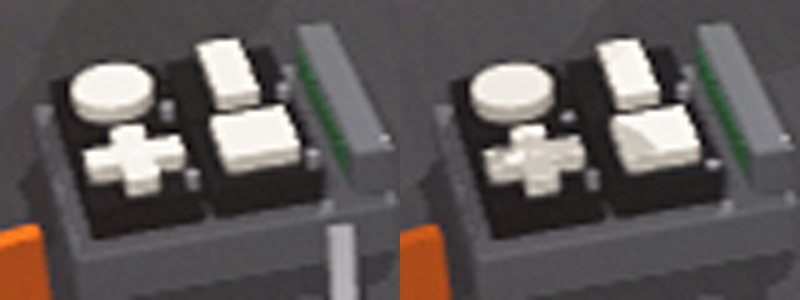

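The before and after crops show the round pin (568,117) and square pin (713,163) down. The bar pin (685,88) and cross pin (593,180) are still standing. I'll press the bar.

Emit:
apply_moves([
  [0, 0, 0.2, 0, 0, 0],
  [0, 0, 0.2, 0, 0, 0],
  [0, 0, 0.2, 0, 0, 0],
  [0, 0, 0.2, 0, 0, 0],
  [0, 0, 0.2, 0, 0, 0],
  [0, 0, 0.1, 0, 0, 0],
  [0, 0, 0.1, 0, 0, 0],
  [0, 0, 0.1, 0, 0, 0],
  [0, 0, 0.05, 0, 0, 0],
  [0, 0, 0.04, 0, 0, 0],
  [0, 0, 0, 0, 0, 0],
])

```text
t: 25.95
tool_pos: [518.9, 361.6, 241.4]
tool_rot: [-3.141, 0.0, 1.48]
wrist_force: [-6.5, -3.9, 15.9]
grip_width: 0.1
grasp_force: 8.2
```

Emit:
apply_moves([
  [0, 0, -0.2, 0, 0, 0],
  [0, 0, -0.3, 0, 0, 0],
  [0, 0, -0.4, 0, 0, 0],
  [0, 0, -0.4, 0, 0, 0],
  [0, 0, -0.4, 0, 0, 0],
  [0, 0, -0.4, 0, 0, 0],
  [0, 0, -0.4, 0, 0, 0],
  [0, 0, -0.3, 0, 0, 0],
  [0, 0, 0, 0, 0, 0],
  [0, 0, 0, 0, 0, 0],
  [0, 0, 0, 0, 0, 0],
])

```text
t: 27.05
tool_pos: [518.5, 361.4, 377.9]
tool_rot: [-3.14, 0.001, 1.48]
wrist_force: [-0.0, -0.5, 0.0]
grip_width: -0.1
grasp_force: 0.0
```

Run:
```python
from h import *
from rig import eyes
A=dict(np.load("side0.npz"));B=eyes.read_camera("side")
for n,l in dict(square=(37,-37),bar=(37,37),cross=(-37,-37),round=(-37,37)).items():
    q=[world([479.8,326.7,-.056,0],[(l[0]+29,l[1]-29,z)])[0] for z in(74,71,66)]
    u=np.int32(np.round(proj(B,q)))
    print(n,[(int(A["image"][v,x].max()),int(B["image"][v,x].max())) for x,v in u])
cv2.imwrite("pics/p8.png",cv2.resize(B["image"][150:400,220:420,::-1],(480,600),interpolation=2))
```

```text
square [(180, 36), (129, 60), (112, 184)]
bar [(165, 38), (124, 95), (117, 175)]
cross [(182, 184), (135, 132), (108, 110)]
round [(160, 36), (121, 114), (118, 165)]
```

View pics/p8.png

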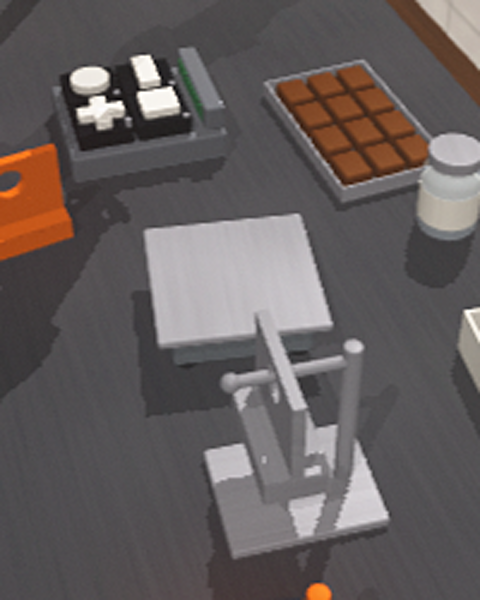

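The pan at (235,280) is empty and the cutter hangs on the peg at (280,380). All three pins are down and the cross pin is untouched, so I'm handing in.

```bash
python3 -c "
from rig import order;print(order.sign_off())"
```

```text
the job is handed in; nothing more can be done
None
```

The job is handed in at about 27 s: round key pressed, cutter hung by its eye on the grey stand's peg and released, then square and bar keys pressed; the cross key, tray, carton and jar were left alone.

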